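# Prop the onion chest's lid on its stay

## Task

The onions need air but also shade: in the open wooden chest, flip the wooden stay in its side fully up until it stands upright, then bring the lid forward and lower it until it rests half open on the stay. Let go, and leave the sealed glass jar beside the chest where it stands.

Things in the scene. Friction and masses are not known exactly. Their poses are not given: they have to be found in the camera images.
- chest: Fixed wooden chest 200 x 200, 100 mm high; onions inside reach 76. Origin: centre of underside; x points from front to hinged side, y along the hinge, z up. Lid hinge axis: x 100, z 102. Stay: a bar in the top of the wall at y -94, pivot at x -70, z 94. Under it, from x -58 to 60, that 12 mm wall is only 55 high, so fingers can straddle the bar from above.
- lid (a joint): Lid angle, rad: 0 shut, 1.57 upright, 1.9 stop leaning back; starts 1.66-1.82. Board 10 thick, 205 mm from hinge to free edge, underside through the axis; mid-edge (y 0) a tongue 24 wide, 10 thick goes on to 255 mm. Underside point r: chest x = 100 - r cos, z = 102 + r sin. 0.35 kg; stays put near upright, sinks slowly by itself below about 1.2. Rests on the upright stay at about 0.58.
- stay (a joint): Stay angle, rad: 0 lying level, pointing from its pivot to the hinged side (chest +x); 1.57 upright; stop at 1.62. Starts at 0 to 0.3; a stiff pivot (under 2 N at the tip) keeps it wherever left. Wooden bar 12 x 12 mm, its rounded tip 116 mm from the pivot. Point at r from the pivot: chest x = -70 + r cos, y = -94, z = 94 + r sin (mm).
- jar_center (a point): Sealed glass jar, 70 mm wide and 110 mm high, loose, standing in front of the chest. The point is at its centre, half-way up.

How it is judged (in metres and radians):
On the way:
1. the stay is flipped up to upright (value of joint stay above 1.3 rad and value of joint lid above 0.8 rad), for 0.2 s.
At the end, for the whole second after the job is handed in: The stay stands upright (within 15 degrees: 1.3 rad or more) and the lid rests still on it, half open: lid angle 0.47 to 0.70 rad (value of joint stay above 1.3 rad and value of joint lid between 0.47 and 0.7 rad and velocity of joint lid between -0.05 and 0.05 rad/s); the robot touches nothing.
It fails at once if the glass jar was moved by more than 30 mm or tipped (distance of jar_center from where it was at the start of the episode above 0.03 m or angle between jar_center's own z axis and vertical above 0.3 rad).
It also fails if it takes over 51 s, if anything falls off the work surface, if the arm or the gripper's body presses on something with over 40 N, if the wrist force passes 120 N, or if a joint passes its speed limit or range.

## Robot

A 6-joint arm with a two-finger parallel gripper is mounted at the origin on the work surface. World frame = base frame: x ahead of the robot, y to its left, z up, the work surface at z = 0. Lengths are in m, angles in degrees, forces in N, time in s.
With the tool pointing down it reaches from about 0.35 to 0.875 m from the base axis. Payload 4.2 kg.
Tool frame: the origin (TCP) lies on the front face of the gripper's body, between the roots of the fingers; the fingertips stand 73 mm ahead of it and the grasp point (between the pads) lies 54 mm ahead of it; z points along the fingers, y is the line along which they close (so a half turn about z gives the same grasp; the last joint's range is limited). The gripper opens to 85 mm and grips with 20 to 120 N. Pads are 22 mm wide; open, the fingers measure 114 mm over their backs; the gripper's body (76 mm by 85 mm) begins 54 mm behind the grasp point. The pads swing forward as they close: fully open they stand 13 mm farther back than shut.
Start: joints at [83.113, 22.042, 0.453, 0, -68.411, -14.817], TCP at [0.231, 0.581, 0.304] pointing down, gripper open.
Joint ranges: [-179.83, 179.83], [-69.29, 118.12], [-61.27, 80.66], [-181.25, 117.63], [-171.15, -9.14], [-177.46, 177.46]. Speed limits (degrees/s): [159.86, 159.86, 180, 180, 180, 180].

## Interface

Orientations are given as [roll, pitch, yaw] about the fixed x, y, z axes, in that order (R = Rz(yaw) Ry(pitch) Rx(roll)).
In Python, from station import bot gives the robot as it stands.
- The arm moves only by the tool apply_moves, never from a script. Its argument "commands" is a list of rows, each a list of 3 entries, a list of its own where there are three numbers: the shift along the tool's x, y, z in cm, then the turn, a rotation vector about the tool's x, y, z in rad, then the opening, from 0 (shut) to 1 (fully open). In form: [[[dx, dy, dz], [wx, wy, wz], claw], ...]. A call has 1 to 10 rows; each row shifts and turns the commanded pose from where the row before left it, along the tool's axes as they then stand; what a row does not reach is not made up. A row lasts 1/10 s, in which the tool goes at most 50 mm and 8.59 degrees, less where a joint would pass 70% of its speed; a pose out of reach is approached as far as the arm can. A call is refused whole if a number of a shift passes 5 or a number of a turn 0.15, either way. A call with a gripper value outside its range is refused whole. The fingers move at their own pace and stop on an object; "newtons" is the grip in N (left out, the last holds). Time passes only in rows, so rows that do not move let the fingers close. It gives the time, the measured TCP pose, the force, the opening and the grip force at its end, in the units of the state.
- bot.get_state(): the state, without advancing time (a new reading comes with each control period).
- bot.read_camera(name): name is "scene" or "top" or "wrist"; returns the picture (400x640x3 uint8, red, green, blue); there is no depth.
- bot.camera_model(name): a dict with "fx", "fy", "cx", "cy" (pixels), "R" (3x3) and "t" (3): a world point X has camera coordinates R X + t. Camera axes: x right, y down, z forward; pixel columns grow to the right and rows downward; lengths in m; the calibration is good to about 2 mm. A picture is of the moment at which its call begins: read the wrist's pose just before it. camera_model takes no time and is no camera call; for the wrist camera it gives the pose at the moment of the call.
- bot.close_job(): hands the job in; it is judged then, once.
Trained networks look in the newest picture that a camera, given by its name, has taken for a name from the list of things; names that differ only in an ending like _2 or _b are one class to them, and where a whole thing is asked for, a point or a joint stands for the part that bears it (a point fixed in the world has none). Each returns a list of dicts, best first, with "conf" (0 to 1); they miss things now and then, are a little off and sometimes report something else, mostly with a low value. They report only what shows in the picture. A call takes as long as a camera call.
- bot.look_for(thing, camera): "box" ([left, top, right, bottom] in pixels, round what is visible of it).
The state is a dict: "time_s": time; "joint_positions": joint angles; "qd": joint speeds; "effort": joint torques, N m; "tool_pos": TCP position; "tool_rot": TCP orientation; "force": force on the tool from outside, world axes, zero at the start; "moment": the same for the moment, N m; "gripper_width": finger opening in m; "grasp_force": force on a finger pad.
Only numpy, scipy, OpenCV 4.12 (cv2) and the standard library are available. Lean on these libraries where they do the work, as an engineer would, in place of code of your own. Each camera call takes 0.05 s, during which the arm holds its last target. There are 200 camera calls.

## Working session

There is one attempt and no reset: what is moved stays moved. The work goes in short steps, Python scripts to look and compute and a tool call to move; the robot and the scene stay as the last step left them, time stands still between calls to the robot, and variables do not carry over. Pictures are saved under pics/ and viewed, at most 10 in all, crops included, and the job is handed in when it is done.

Besides the shell and the picture viewer there is one more tool, called after "Emit:" in YAML: its name, and indented under it one key for each argument. apply_moves: Moves the arm, as the interface text tells. Its arguments: {"type":"object","properties":{"commands":{"type":"array"},"newtons":{"type":"number"}},"required":["commands"]}

```bash
mkdir -p pics; ls
python3 - <<'E'
from station import bot
import cv2
s=bot.get_state();print(s)
for c in("scene","top"):
    im=bot.read_camera(c);cv2.imwrite(f"pics/{c}0.png",im[:,:,::-1])
    for t in("chest","lid","stay","jar_center"):print(c,t,bot.look_for(t,c)[:2])
    print(bot.camera_model(c))
E
```

```text
pics
{'time_s': 0.0, 'joint_positions': array([ 8.31132938e+01,  2.20927877e+01,  3.81280338e-01, -2.81749717e-02,
       -6.84090373e+01, -1.48156708e+01]), 'qd': array([ 0.02280583,  0.01106386, -0.0303497 , -0.12738753, -0.08727585,
       -0.01809579]), 'effort': array([ 3.42614712e-04, -3.92286730e+01,  1.88400185e+01,  4.18617055e+00,
       -4.57735514e-03, -4.77306088e-06]), 'tool_pos': array([0.23094889, 0.58033205, 0.3028124 ]), 'tool_rot': array([ 1.79876767e+02, -5.51916040e-03, -2.17127665e+01]), 'force': array([ 0.70311392, -1.48773449,  0.28945494]), 'moment': array([-0.0092627 , -0.01913882, -0.02203245]), 'grasp_force': 0.0, 'gripper_width': 0.08578856231006168}
scene chest [{'box': [267.0, 33.4, 455.6, 280.7], 'conf': 0.92}, {'box': [227.8, 200.1, 274.4, 273.1], 'conf': 0.16}]
scene lid [{'box': [339.3, 30.3, 454.2, 184.1], 'conf': 0.94}]
scene stay [{'box': [351.5, 189.3, 397.3, 232.6], 'conf': 0.88}]
scene jar_center [{'box': [228.8, 200.4, 272.1, 271.3], 'conf': 0.64}]
{'fx': 468.4809062052931, 'fy': 468.4809062052931, 'cx': 318.578672581324, 'cy': 195.9974312030
[... 155 characters left out ...]
 6.11326447e-01, -5.51643604e-01]]), 't': array([-0.37376649, -0.12324595,  1.21234996])}
top chest [{'box': [55.1, 81.8, 339.0, 299.5], 'conf': 0.64}]
top lid [{'box': [56.5, 87.7, 203.8, 299.0], 'conf': 0.92}]
top stay [{'box': [234.4, 138.2, 328.2, 157.3], 'conf': 0.83}]
top jar_center [{'box': [357.0, 237.8, 411.4, 284.4], 'conf': 0.78}, {'box': [54.2, 84.4, 339.3, 299.0], 'conf': 0.32}]
{'fx': 493.4657111059002, 'fy': 493.4657111059002, 'cx': 318.89224345925487, 'cy': 208.1727447974955, 'R': array([[ 0.01579144, -0.99965154,  0.02115239],
       [-0.99451517, -0.01789083, -0.10305089],
       [ 0.10339342, -0.01940905, -0.99445115]]), 't': array([-0.05581461,  0.55681213,  0.73351244])}
```

View pics/scene0.png

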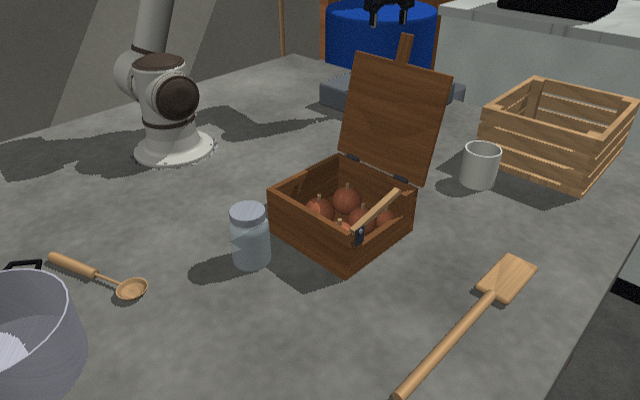

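View pics/top0.png

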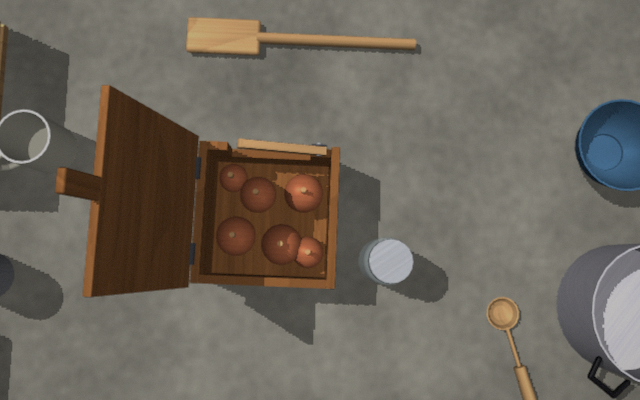

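```bash
cat > h.py <<'E'
import numpy as np
from station import bot
from scipy.optimize import least_squares
def proj(m,X):
    c=m["R"]@X+m["t"];return np.array([m["fx"]*c[0]/c[2]+m["cx"],m["fy"]*c[1]/c[2]+m["cy"]])
def w(p,c):
    a=p[2];return np.array([p[0]+np.cos(a)*c[0]-np.sin(a)*c[1],p[1]+np.sin(a)*c[0]+np.cos(a)*c[1],c[2]])
def lid(l,r,y,t=0):return np.array([.1-r*np.cos(l)+t*np.sin(l),y,.102+r*np.sin(l)+t*np.cos(l)])
def stay(s,r,h=0):return np.array([-.07+r*np.cos(s)-h*np.sin(s),-.094,.094+r*np.sin(s)+h*np.cos(s)])
E
python3 - <<'E'
from h import *
T=bot.camera_model("top");S=bot.camera_model("scene")
obs=[(T,lambda p:[-.1,-.1,.1],(340,149)),(T,lambda p:[-.1,.1,.1],(335,289)),
(S,lambda p:[-.1,.1,.1],(268,192)),(S,lambda p:[-.1,-.1,0],(347,280)),
(S,lambda p:lid(p[3],.205,.1),(357,53)),(S,lambda p:lid(p[3],.205,-.1),(450,77)),
(T,lambda p:lid(p[3],.205,-.1),(110,87)),
(S,lambda p:stay(p[4],.116),(399,192)),(T,lambda p:stay(p[4],.116),(239,146))]
f=lambda p:np.concatenate([proj(m,w(p,g(p)))-np.array(o) for m,g,o in obs])
r=least_squares(f,[.5,.3,1.57,1.7,.2],loss='soft_l1',f_scale=2)
print(r.x,np.degrees(r.x[2]));print(f(r.x).reshape(-1,2).round(1))
p=r.x
# jar
from scipy.optimize import least_squares as L
print(L(lambda q:np.concatenate([proj(T,np.array([q[0],q[1],.11]))-[390,261],proj(S,np.array([q[0],q[1],.055]))-[250.5,236]]),[.4,.1]).x)
for n,c in dict(pivot=[-.07,-.094,.094],tip=stay(p[4],.116),mid=stay(p[4],.09),tongue=lid(p[3],.25,0),lidtopcorner=lid(p[3],.205,-.1)).items():print(n,w(p,np.array(c)))
E
```

```text
[0.54269249 0.02882372 1.53702316 1.79700709 0.15960198] 88.06494000864004
[[ 0.6 -2.7]
 [-0.9 -0.5]
 [-2.3 -3.8]
 [-2.7  1.5]
 [ 0.8 -2.1]
 [-1.4 -1.4]
 [-0.1  0.7]
 [-0.5  0.6]
 [-1.7 -3. ]]
[ 0.47898219 -0.14353558]
pivot [ 0.63427522 -0.04431044  0.094     ]
tip [0.63814238 0.07014996 0.11243533]
mid [0.6372756  0.04449505 0.10830327]
tongue [0.54796253 0.18480633 0.34563082]
lidtopcorner [0.6475647  0.17134252 0.30177727]
```

Emit:
apply_moves:
  commands:
    - [[0,0,-4],[0,0,0.123],1]
    - [[0,0,-4],[0,0,0.123],1]
    - [[0,0,-4],[0,0,0.123],1]
    - [[0,0,-4],[0,0,0.123],1]
    - [[0,0,0],[0,0,0.123],1]
    - [[0,0,0],[0,0,0.123],1]
    - [[0,0,0],[0,0,0.123],1]
    - [[0,0,0],[0,0,0.123],1]
    - [[0,0,0],[0,0,0.123],1]
    - [[0,0,0],[0,0,0.12],1]

```text
time_s: 1.5
tool_pos: [0.2311, 0.5806, 0.4639]
tool_rot: [180.0, -0.0, -92.3]
force: [0.5, 0.4, 0.2]
gripper_width: 0.0855
grasp_force: 0.0
```

Emit:
apply_moves:
  commands:
    - [[3.7,-3,0],[0,0,0],0.6]
    - [[3.7,-3,0],[0,0,0],0.6]
    - [[3.7,-3,0],[0,0,0],0.6]
    - [[3.7,-3,0],[0,0,0],0.6]
    - [[3.7,-3,0],[0,0,0],0.6]
    - [[3.7,-3,0],[0,0,0],0.6]
    - [[3.7,-3,0],[0,0,0],0.6]
    - [[3.7,-3,0],[0,0,0],0.6]
    - [[3.7,-3,0],[0,0,0],0.6]
    - [[3.7,-3,0],[0,0,0],0.6]

```text
time_s: 2.5
tool_pos: [0.5187, 0.1986, 0.4643]
tool_rot: [-180.0, 0.0, -92.0]
force: [0.9, 1.6, 0.6]
gripper_width: 0.0513
grasp_force: 0.0
```

Emit:
apply_moves:
  commands:
    - [[3.75,-3.1,0],[0,0,0],0.6]
    - [[3.75,-3.1,0],[0,0,0],0.6]
    - [[3.75,-3.1,0],[0,0,0],0.6]
    - [[3.75,-3.0,0],[0,0,0],0.6]
    - [[0,0,5],[0,0,0],0.6]
    - [[0,0,5],[0,0,0],0.6]
    - [[0,0,5],[0,0,0],0.6]
    - [[0,0,3],[0,0,0],0.6]
    - [[0,0,0],[0,0,0],0.6]

```text
time_s: 3.4
tool_pos: [0.6334, 0.0457, 0.2783]
tool_rot: [179.4, -0.1, -92.1]
force: [-1.3, -0.2, 0.0]
gripper_width: 0.0515
grasp_force: 0.0
```

Run:
```python
from h import *
import cv2
s=bot.get_state();print(s["tool_pos"],s["tool_rot"])
m=bot.camera_model("wrist");im=bot.read_camera("wrist")[:,:,::-1].copy()
print(bot.look_for("stay","wrist")[:2])
p=[0.54269,0.02882,1.53702]
for c in (stay(.16,0,.006),stay(.16,.116,.006)):
    q=proj(m,w(p,c));print(q);cv2.circle(im,tuple(int(v) for v in q),4,(255,0,0),1)
cv2.imwrite("pics/w1.png",im)
```

```text
[0.63342731 0.04567555 0.27828211] [ 1.79357277e+02 -1.49446282e-01 -9.20545295e+01]
[{'box': [306.4, 80.4, 322.8, 233.4], 'conf': 0.9}, {'box': [425.7, 2.5, 507.4, 27.1], 'conf': 0.65}]
[312.03477941  91.38543552]
[312.7160378  230.76328334]
```

View pics/w1.png

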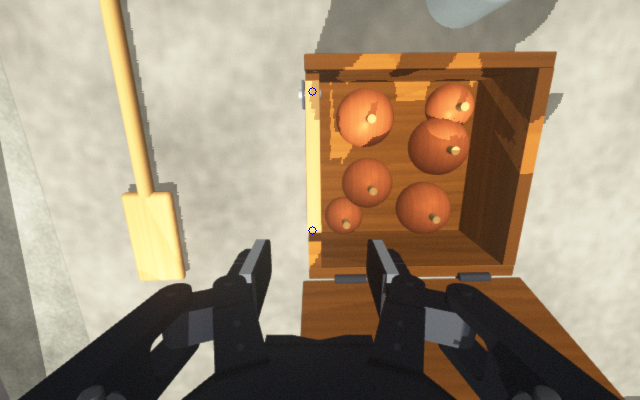

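Emit:
apply_moves:
  commands:
    - [[0,-0.35,3],[0,0,0],0.55]
    - [[0,0,3],[0,0,0],0.5]
    - [[0,0,3],[0,0,0],0.5]
    - [[0,0,2.5],[0,0,0],0.5]
    - [[0,0,0],[0,0,0],0.5]
    - [[0,0,0],[0,0,0],0]
    - [[0,0,0],[0,0,0],0]
    - [[0,0,0],[0,0,0],0]
    - [[0,0,0],[0,0,0],0]
    - [[0,0,0],[0,0,0],0]
  newtons: 25

```text
time_s: 4.5
tool_pos: [0.6366, 0.0468, 0.1704]
tool_rot: [179.7, 0.0, -92.0]
force: [-8.6, 3.2, 2.1]
gripper_width: 0.0112
grasp_force: 29.9
```

Emit:
apply_moves:
  commands:
    - [[0.98,0,-1.03],[0,-0.12,0],0]
    - [[0.98,0,-1.03],[0,-0.12,0],0]
    - [[0.98,0,-1.03],[0,-0.12,0],0]
    - [[0.98,0,-1.03],[0,-0.12,0],0]
    - [[0.98,0,-1.03],[0,-0.12,0],0]
    - [[0,0,0],[0,0,0],0]

```text
time_s: 5.1
tool_pos: [0.6347, -0.0146, 0.2091]
tool_rot: [179.6, 34.8, -92.2]
force: [-8.6, 2.9, 1.8]
gripper_width: 0.0112
grasp_force: 29.6
```

Run:
```python
from h import *
s=bot.get_state();print(s["tool_pos"],s["tool_rot"],s["force"],s["joint_positions"].round(1),s["grasp_force"],s["gripper_width"])
```

```text
[ 0.63467494 -0.01462903  0.20905382] [179.62732889  34.79553901 -92.15546724] [-8.5928927   2.9489677   1.84755094] [ -1.4  30.3   7.1 -37.1 -71.1  13.1] 29.600048661231995 0.011200605708616432
```

Emit:
apply_moves:
  commands:
    - [[0.98,0,-1.03],[0,-0.12,0],0]
    - [[0.98,0,-1.03],[0,-0.12,0],0]
    - [[0.98,0,-1.03],[0,-0.12,0],0]
    - [[0.98,0,-1.03],[0,-0.12,0],0]
    - [[0.98,0,-1.03],[0,-0.12,0],0]
    - [[0.98,0,-1.03],[0,-0.12,0],0]
    - [[0,0,0],[0,0,0],0]

```text
time_s: 5.8
tool_pos: [0.6321, -0.099, 0.1992]
tool_rot: [179.3, 76.0, -92.5]
force: [-8.8, 0.0, -1.0]
gripper_width: 0.0109
grasp_force: 29.5
```

Run:
```python
from h import *
import cv2
s=bot.get_state();print(s["joint_positions"].round(1))
cv2.imwrite("pics/s2.png",bot.read_camera("scene")[:,:,::-1])
```

```text
[ -22.    43.1   16.9  -68.1 -101.2   30.7]
```

View pics/s2.png

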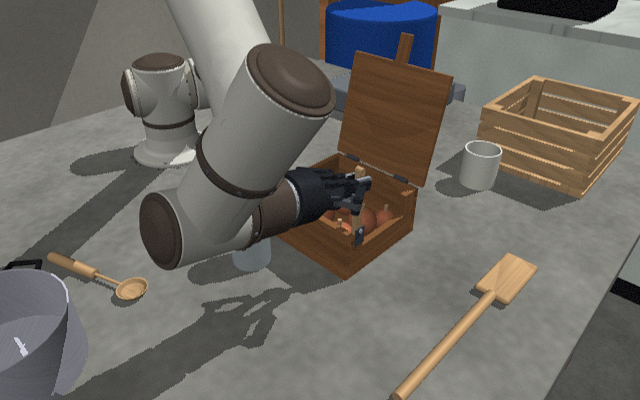

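Emit:
apply_moves:
  commands:
    - [[0.13,0,-0.5],[0,0,0],0]
    - [[0.13,0,-0.5],[0,0,0],0]
    - [[0,0,0],[0,0,0],0]
    - [[0,0,0],[0,0,0],0.4]
    - [[0,0,0],[0,0,0],0.4]
    - [[0,0,0],[0,0,0],0.4]

```text
time_s: 6.45
tool_pos: [0.6345, -0.1068, 0.2009]
tool_rot: [-179.2, 75.5, -91.2]
force: [0.0, 0.0, 0.4]
gripper_width: 0.0341
grasp_force: 0.0
```

Run:
```python
from h import *
import cv2
a=bot.read_camera("scene")[100:300,200:460,::-1]
print(bot.look_for("stay","scene")[:2])
S=bot.camera_model("scene");p=[0.54269,0.02882,1.53702]
for an in(1.3,1.45,1.57,1.62):print(an,[proj(S,w(p,stay(an,r))).round(1) for r in(0,.116)])
cv2.imwrite("pics/s3.png",cv2.resize(a,(780,600)))
```

```text
[{'box': [349.0, 168.5, 361.8, 234.2], 'conf': 0.85}]
1.3 [array([355.5, 228.8]), array([371.7, 163.2])]
1.45 [array([355.5, 228.8]), array([364.8, 165.1])]
1.57 [array([355.5, 228.8]), array([358.9, 167.9])]
1.62 [array([355.5, 228.8]), array([356.4, 169.3])]
```

View pics/s3.png

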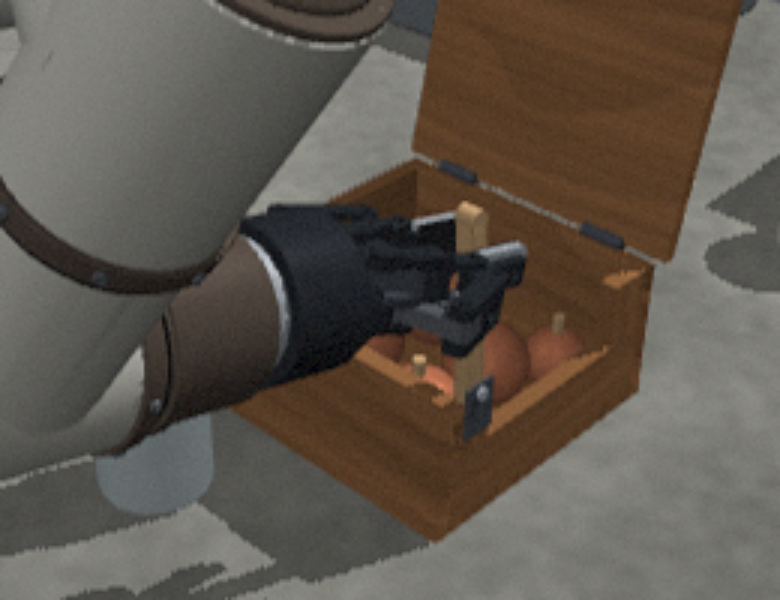

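Emit:
apply_moves:
  commands:
    - [[-2,0,-0.5],[0,0,0],0.4]
    - [[-2.9,0,-0.75],[0,0,0],0.4]
    - [[-3.9,0,-1],[0,0,0],0.4]
    - [[-3.9,0,-1],[0,0,0],0.4]
    - [[-3.9,0,-1],[0,0,0],0.3]
    - [[-3.9,0,-1],[0,0,0],0.2]
    - [[-3.9,0,-1],[0,0,0],0]
    - [[0,0,0],[0,0.12,0],0]
    - [[0,0,0],[0,0.12,0],0]
    - [[0,0,0],[0,0.12,0],0]

```text
time_s: 7.55
tool_pos: [0.6336, -0.1072, 0.4524]
tool_rot: [-179.8, 54.7, -91.9]
force: [-0.4, -0.0, -1.1]
gripper_width: 0.0003
grasp_force: 0.0
```

Emit:
apply_moves:
  commands:
    - [[0,0,0],[0,0.12,0],0]
    - [[0,0,0],[0,0.12,0],0]
    - [[0,0,0],[0,0.12,0],0]
    - [[0,0,0],[0,0.12,0],0]
    - [[0,0,0],[0,0.12,0],0]
    - [[0,0,0],[0,0.12,0],0]
    - [[0,0,0],[0,0.12,0],0]
    - [[0,0,0],[0,0.12,0],0]
    - [[0,0,0],[0,0,0],0]

```text
time_s: 8.45
tool_pos: [0.6335, -0.1043, 0.4508]
tool_rot: [179.9, -0.1, -91.8]
force: [0.2, 0.8, 0.3]
gripper_width: -0.0
grasp_force: 0.0
```

Emit:
apply_moves:
  commands:
    - [[-3.9,1.07,-0.2],[0,0,0],0]
    - [[-3.9,1.07,-0.2],[0,0,0],0]
    - [[-3.9,1.07,-0.2],[0,0,0],0]
    - [[-3.9,1.07,-0.2],[0,0,0],0]
    - [[-3.9,1.07,-0.2],[0,0,0],0]
    - [[-3.9,1.07,0],[0,0,0],0]
    - [[-3.9,1.07,0],[0,0,0],0]
    - [[-3.9,1.07,0],[0,0,0],0]
    - [[-3.9,1.07,0],[0,0,0],0]
    - [[0,0,0],[0,0,0],0]

```text
time_s: 9.45
tool_pos: [0.549, 0.2514, 0.4607]
tool_rot: [179.9, 0.2, -91.8]
force: [0.3, 0.2, -1.4]
gripper_width: -0.0001
grasp_force: 0.0
```

Emit:
apply_moves:
  commands:
    - [[0,0,4],[0,0,0],0]
    - [[0,0,3.6],[0,0,0],0]
    - [[0,0,0],[0,0,0],0]

```text
time_s: 9.75
tool_pos: [0.5483, 0.2463, 0.3797]
tool_rot: [179.4, -0.2, -92.1]
force: [-0.3, -0.0, -0.5]
gripper_width: 0.0002
grasp_force: 0.0
```

Run:
```python
from h import *
import cv2
a=bot.read_camera("scene")[0:300,200:520,::-1]
print(bot.look_for("stay","scene")[:2],bot.look_for("lid","scene")[:2],bot.look_for("jar_center","scene")[:1])
cv2.imwrite("pics/s4.png",cv2.resize(a,(640,600)))
```

```text
[{'box': [350.1, 167.6, 363.4, 233.3], 'conf': 0.94}] [{'box': [336.9, 30.4, 454.1, 183.9], 'conf': 0.68}] [{'box': [227.4, 199.1, 272.9, 269.9], 'conf': 0.89}]
```

View pics/s4.png

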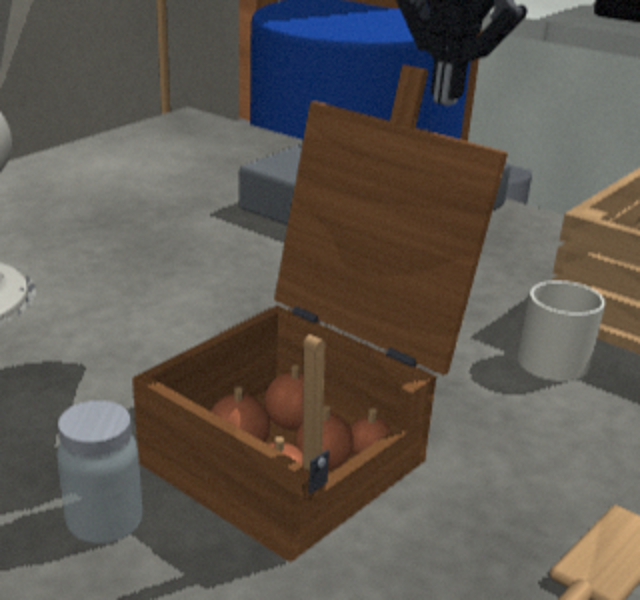

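Emit:
apply_moves:
  commands:
    - [[2,0,0],[0,0,0],0]
    - [[1.5,0,0],[0,0,0],0]
    - [[1,0,0],[0,0,0],0]
    - [[1,0,0],[0,0,0],0]
    - [[1,0,0],[0,0,0],0]
    - [[1,0,0],[0,0,0],0]
    - [[1,0,0],[0,0,0],0]
    - [[1,0,0],[0,0,0],0]
    - [[1,0,0],[0,0,0],0]
    - [[1,0,0],[0,0,0],0]

```text
time_s: 10.95
tool_pos: [0.546, 0.1323, 0.3867]
tool_rot: [-179.8, 0.1, -92.0]
force: [0.0, 0.6, 1.3]
gripper_width: 0.0
grasp_force: 0.4
```

Emit:
apply_moves:
  commands:
    - [[1,0,0],[0,0,0],0]
    - [[1,0,0],[0,0,0],0]
    - [[1,0,0],[0,0,0],0]
    - [[1,0,0],[0,0,0],0]
    - [[1,0,0],[0,0,0],0]
    - [[1,0,0],[0,0,0],0]
    - [[1,0,0],[0,0,0],0]
    - [[1,0,0],[0,0,0],0]
    - [[1,0,0],[0,0,0],0]

```text
time_s: 11.85
tool_pos: [0.5426, 0.0421, 0.3852]
tool_rot: [-180.0, -0.0, -92.0]
force: [0.3, 0.2, 0.3]
gripper_width: -0.0
grasp_force: 0.0
```

Run:
```python
from h import *
import cv2
a=bot.read_camera("scene")[0:300,200:520,::-1]
print(bot.look_for("stay","scene")[:2],bot.look_for("lid","scene")[:2],bot.look_for("jar_center","scene")[:1])
cv2.imwrite("pics/s5.png",cv2.resize(a,(640,600)))
```

```text
[{'box': [349.3, 169.0, 362.0, 232.9], 'conf': 0.8}] [{'box': [302.5, 59.6, 426.5, 186.3], 'conf': 0.89}] [{'box': [231.0, 199.8, 272.6, 270.7], 'conf': 0.84}]
```

View pics/s5.png

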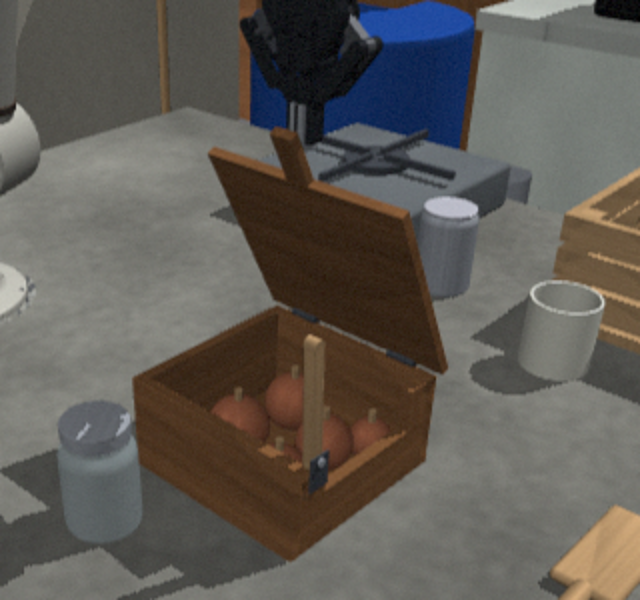

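Emit:
apply_moves:
  commands:
    - [[-1,0,-2],[0,0,0],0]
    - [[0,0,-3],[0,0,0],0]
    - [[0,0,0],[0,0,0],0]
    - [[0,0,0],[0,0,0],0]
    - [[0,0,0],[0,0,0],0]
    - [[0,0,0],[0,0,0],0]
    - [[0,0,0],[0,0,0],0]
    - [[0,0,0],[0,0,0],0]
    - [[0,0,0],[0,0,0],0]
    - [[0,0,0],[0,0,0],0]

```text
time_s: 13.05
tool_pos: [0.543, 0.0529, 0.435]
tool_rot: [180.0, -0.0, -92.0]
force: [0.3, -0.4, -0.6]
gripper_width: 0.0002
grasp_force: 0.0
```

```bash
cat > c.py <<'E'
from h import *
for i in range(2):
    bot.read_camera("scene");print(bot.look_for("lid","scene")[:1],bot.look_for("stay","scene")[:1])
S=bot.camera_model("scene");p=[0.54269,0.02882,1.53702]
for a in(1.2,1.1,1.0,.9,.7,.58,.5):print(a,proj(S,w(p,lid(a,.255,0))).round(),proj(S,w(p,lid(a,.205,.1))).round())
print(bot.get_state()["time_s"])
E
python3 c.py
```

```text
[{'box': [272.0, 122.9, 424.1, 184.8], 'conf': 0.94}] [{'box': [349.0, 169.2, 366.0, 232.0], 'conf': 0.75}]
[{'box': [271.8, 120.9, 423.4, 187.4], 'conf': 0.59}] [{'box': [349.1, 168.7, 364.1, 233.3], 'conf': 0.7}]
1.2 [350.  58.] [313.  70.]
1.1 [339.  68.] [306.  77.]
1.0 [330.  79.] [299.  85.]
0.9 [320.  92.] [292.  94.]
0.7 [303. 120.] [280. 114.]
0.58 [295. 138.] [274. 127.]
0.5 [290. 151.] [271. 136.]
13.35
```

Emit:
apply_moves:
  commands:
    - [[0,0,-3],[0,0,0],0]
    - [[0,0,0],[0,0,0],0]
    - [[0,0,0],[0,0,0],0]
    - [[0,0,0],[0,0,0],0]
    - [[0,0,0],[0,0,0],0]
    - [[0,0,0],[0,0,0],0]
    - [[0,0,0],[0,0,0],0]
    - [[0,0,0],[0,0,0],0]

```text
time_s: 14.15
tool_pos: [0.543, 0.053, 0.4649]
tool_rot: [180.0, -0.0, -92.0]
force: [-0.2, -0.3, 0.4]
gripper_width: -0.0001
grasp_force: 0.0
```

Run:
```python
from h import *
import cv2
a=bot.read_camera("scene")[0:300,200:520,::-1]
print(bot.look_for("lid","scene")[:1],bot.look_for("stay","scene")[:1])
cv2.imwrite("pics/s6.png",cv2.resize(a,(640,600)))
```

```text
[{'box': [273.3, 121.7, 424.6, 184.9], 'conf': 0.8}] [{'box': [348.7, 169.6, 359.6, 232.2], 'conf': 0.72}]
```

View pics/s6.png

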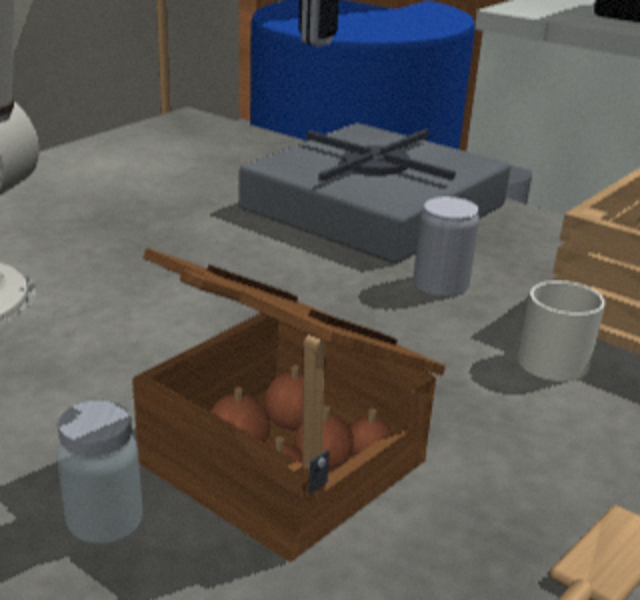

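The picture shows the lid at rest on the upright stay: its corner is at (273,126) and the tongue at about (291,138), which fits 0.58 rad. The jar hasn't moved and the arm is clear.

```bash
python3 -c "
from station import bot
print(bot.close_job())"
```

```text
the job is handed in; nothing more can be done
None
```

The stay is upright, the lid rests half open on it at about 0.58 rad, the jar is where it stood, and the arm is clear; I handed the job in at about 14 s, and no verdict came back.

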